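Set out the practice corner

ROBOT

A 7-joint arm with a two-finger parallel gripper is mounted at the origin on the work surface. World frame = base frame: x ahead of the robot, y to its left, z up, the work surface at z = 0. Lengths are in m, angles in rad, forces in N, time in s.
With the tool pointing down it reaches from about 0.35 to 0.9 m from the base axis. Payload 8.1 kg.
Tool frame: the origin (TCP) lies midway between the tips of the shut fingers; the grasp point (between the pads) lies arm.grip_point_offset behind it (arm.grip_point_offset is the distance from the TCP to the grasp point, in m); y points along the fingers, z is the direction in which the jaws open and shut, and the axes are right-handed (so a half turn about y gives the same grasp; the last joint's range is limited). The gripper opens to 92 mm and grips with 3 to 60 N. Pads are 19 mm wide; open, the fingers measure 130 mm over their backs; the gripper's body (75 mm by 190 mm) begins 47 mm behind the grasp point.
Start: joints at [1.17, 0.434, 0.025, 1.573, -0.012, 1.134, -0.075], TCP at [0.183, -0.598, 0.227] pointing down, gripper open.
Joint ranges: [-2.62, 2.62], [-0.44, 2.09], [-1.27, 1.32], [0.08, 2.57], [-1.32, 4.46], [0.12, 2], [-2.74, 2.74]. Speed limits (rad/s): [2.22, 2.22, 3.01, 3.01, 3.14, 3.14, 3.14].

INTERFACE

Orientations are given as a rotation vector (axis times angle).
In Python, from cell import arm, get_image, camera_info gives the robot as it stands.
- The arm moves only by the tool carry_out, never from a script. Its argument "steps" is one flat list of numbers, 5 for each row, row after row: the opening, from 0 (shut) to 1 (fully open), then the shift along the world's x, y, z in units of 0.1 m (1.0 is 0.1 m), then the turn about the world's z in units of 45 degrees (1.0 is 45 degrees). In form: [hand, dx, dy, dz, spin, hand, dx, dy, dz, spin, ...]. A call has 1 to 12 rows; each row is the pose to reach, as a shift and turn from the pose commanded when the call began; what a row does not reach only later rows make up. A row lasts 1/10 s, in which the tool goes at most 50 mm and 8.59 degrees, less where a joint would pass 70% of its speed; a pose out of reach is approached as far as the arm can. A call with a number of a shift or a turn outside -1 to 1 is refused whole. A call with a gripper value outside its range is refused whole. The fingers move at their own pace and stop on an object; "grip_force" is the grip in N (left out, the last holds). Time passes only in rows, so rows that repeat a pose let the fingers close. It gives the time, the measured TCP pose, the force and the opening at its end, in the units of the state.
- arm.observe(): the state, without advancing time (a new reading comes with each control period).
- get_image(name): name is "scene" or "top"; returns (picture, depth): 400x640x3 uint8, red, green, blue; 400x640 float32, m along the optical axis (not along the pixel's ray), 0 where there is no reading.
- camera_info(name): a dict with "fovy" (degrees; the focal length in pixels is half the picture's height over the tangent of half this angle, whatever the lens; pixels are square), "cx", "cy" (the principal point, pixels), "R" (3x3) and "t" (3): a world point X has camera coordinates R X + t. Camera axes: x right, y down, z forward; pixel columns grow to the right and rows downward; lengths in m; the calibration is good to about 2 mm. A picture is of the moment at which its call begins. camera_info takes no time and is no camera call.
- arm.sign_off(): hands the job in, once; it reports no verdict.
The state is a dict: "clock": time; "joints": joint angles; "dq": joint speeds; "joint_efforts": joint torques, N m; "position": TCP position; "ee_rot": TCP orientation; "force": force on the tool from outside, world axes, zero at the start; "ft_torque": the same for the moment, N m; "width": opening from 0.0 (shut) to 1.0 (fully open).
Only numpy, scipy, OpenCV 4.12 (cv2) and the standard library are available. Lean on these libraries where they do the work, as an engineer would, in place of code of your own. Each camera call takes 0.05 s, during which the arm holds its last target. There are 200 camera calls.

TASK

Set out the practice corner on the rack's lower tier: lay the peanut roller lengthwise on the middle of the thick square-cornered cork block, and stand the timer on the bare board halfway between the two cork blocks, in line with them. Stand the coconut bowl and the cup upright on the slim round-ended cork block, each in the middle of its own half: the bowl on the half nearer the thick block, the cup on the farther half. Leave everything else where it is.

Things in the scene. Friction and masses are not known exactly. Their poses are not given: they have to be found in the camera images.
- rack: Fixed low two-step acacia rack, 840 mm wide (y), 365 mm deep (x). Origin on the table under its middle; x points away from the robot, y to the robot's left. Lower tier, nearer the robot: board with flat top at z = 30 mm, x from -180 to -15 mm. Upper tier: flat top at z = 100 mm, x from -15 to 185 mm. Both cork blocks' centres lie on the rack's line x = -93 mm.
- thick_block: Fixed rectangular cork yoga block with square corners, lying on the lower tier: 220 mm long (its y), 110 mm deep (its x), 75 mm high. Origin at the centre of its underside, z up. It may be the left or the right block. Its centre is 420 to 460 mm from that of the slim block.
- slim_block: Fixed slim cork yoga block with half-round ends, lying on the lower tier: 220 mm long (its y) over the round ends, 110 mm deep (its x), 50 mm high, flat top. Origin at the centre of its underside, z up. The middles of its two halves are 55 mm either way from its centre along its y.
- roller: Green hard plastic peanut massage roller, loose on the upper tier, 138 mm long along its x. Two lobes 58 mm across, centred 40 mm either side of the middle, with flat treads so that it does not roll; round waist 40 mm across, clear of the lobes for about 40 mm. Origin at its underside, 29 mm below the middle of the waist; z up. 0.11 to 0.22 kg. Grip it at the waist, across its x.
- cup: White ceramic cup without handle, loose, upright on the upper tier: 62 mm across the rim, narrower at the foot, 75 mm high. Origin at the centre of its underside, z up. 0.13 to 0.25 kg. Can be gripped across the outside.
- timer: Steel kitchen-type timer, loose, on the upper tier: upright drum 62 mm across and 36 mm high, with a smaller knob with a bar on top (53 mm high in all). The knob does not turn here. Origin at the centre of its underside, z up. 0.14 to 0.28 kg. Can be gripped across the drum.
- bowl: Small dark brown coconut shell bowl, loose, upright on the upper tier: 66 mm across the rim, 45 mm high, foot 40 mm across, sides nearly upright in the top 20 mm, wall 5 mm. Origin at the centre of its underside, z up. 0.05 to 0.1 kg. Can be gripped across the outside near the rim.
- candle: Bystander: amber glass candle jar with a pale wooden lid, 51 mm across, 63 mm high, loose at the back of the upper tier. Origin at the centre of its underside. Leave alone.
- tin: Bystander: round aluminium balm tin, 54 mm across, 34 mm high, loose at the back of the upper tier. Origin at the centre of its underside. Leave alone.
- stone: Bystander: flat grey river stone, 46 mm across, 21 mm high, loose on the lower tier at the foot of the upper tier's front, beside the left-hand block, between the two blocks. Origin at the centre of its underside. Leave alone.
There are look-alikes about, which are no part of the job. What is shaped like the cup but purple or turquoise is not meant.

How it is judged:
At the end, for the whole second after the job is handed in: Roller centred on thick block, along it (0.2 rad); bowl and cup each centred on its half of slim block (bowl nearer thick block); timer on lower board in line with both blocks: each 15 mm per axis. Timer 195-245 mm from each block centre. Upright to 0.12 rad, seated to 8 mm, released, at rest (x of roller in the frame of thick_block between -0.015 and 0.015 m and y of roller in the frame of thick_block between -0.015 and 0.015 m and z of roller in the frame of thick_block between 0.067 and 0.083 m and angle between the x axis of roller and the y axis of thick_block, either way round below 0.2 rad and ((y of thick_block in the frame of slim_block above 0 m and x of bowl in the frame of slim_block between -0.015 and 0.015 m and y of bowl in the frame of slim_block between 0.04 and 0.07 m and z of bowl in the frame of slim_block between 0.042 and 0.058 m and x of cup in the frame of slim_block between -0.015 and 0.015 m and y of cup in the frame of slim_block between -0.07 and -0.04 m and z of cup in the frame of slim_block between 0.042 and 0.058 m) or (y of thick_block in the frame of slim_block below 0 m and x of bowl in the frame of slim_block between -0.015 and 0.015 m and y of bowl in the frame of slim_block between -0.07 and -0.04 m and z of bowl in the frame of slim_block between 0.042 and 0.058 m and x of cup in the frame of slim_block between -0.015 and 0.015 m and y of cup in the frame of slim_block between 0.04 and 0.07 m and z of cup in the frame of slim_block between 0.042 and 0.058 m)) and horizontal distance between timer and thick_block between 0.195 and 0.245 m and horizontal distance between timer and slim_block between 0.195 and 0.245 m and x of timer in the frame of rack between -0.108 and -0.078 m and z of timer in the frame of rack between 0.022 and 0.038 m and angle between each of bowl, cup, timer's own z axis and vertical below 0.12 rad and linear speed of each of bowl, cup, timer, roller below 0.02 m/s and angular speed of each of bowl, cup, timer, roller below 0.2 rad/s and contact force between each of bowl, cup, timer, roller and the fingers below 0.1 N); the robot touches nothing.
It fails at once if the candle jar is pushed more than 25 mm or tipped (distance of candle from where it was at the start of the episode above 0.025 m or angle between candle's own z axis and vertical above 0.4 rad).
It fails at once if the balm tin is pushed more than 25 mm or tipped (distance of tin from where it was at the start of the episode above 0.025 m or angle between tin's own z axis and vertical above 0.4 rad).
It fails at once if the river stone is pushed more than 25 mm or tipped (distance of stone from where it was at the start of the episode above 0.025 m or angle between stone's own z axis and vertical above 0.4 rad).
It also fails if it takes over 106 s, if anything falls off the work surface, if the arm or the gripper's body presses on something with over 40 N, if the wrist force passes 120 N, or if a joint passes its speed limit or range.

## Working session

There is one attempt and no reset: what is moved stays moved. The work goes in short steps, Python scripts to look and compute and a tool call to move; the robot and the scene stay as the last step left them, time stands still between calls to the robot, and variables do not carry over. Pictures are saved under pics/ and viewed, about 12 in all and at most 16, crops included, and the job is handed in when it is done.

Besides the shell and the picture viewer there is one more tool, called after ">>>" as name(argument=value, ...) on one line, values as JSON. carry_out: Moves the arm, as the interface text tells. Shifts and turns lie within -1 to 1; 1 stands for 0.1 m of shift or 45 degrees of turn. Its arguments: {"type":"object","properties":{"steps":{"type":"array","items":{"type":"number"}},"grip_force":{"type":"number"}},"required":["steps"]}

```bash
mkdir -p pics; ls
python3 - <<'E'
from cell import arm,get_image,camera_info
import cv2,numpy as np
for n in("scene","top"):
    p,d=get_image(n); cv2.imwrite(f"pics/{n}0.png",p[:,:,::-1]); np.savez(f"pics/{n}0.npz",p=p,d=d); print(n,camera_info(n),d.min(),d.max())
print(arm.observe(), arm.grip_point_offset)
E
```

```text
pics
scene {'fovy': 57.70476661024851, 'cx': 318.7857437427696, 'cy': 198.32087837450766, 'R': array([[-0.58625463,  0.81010126,  0.00643814],
       [ 0.63366778,  0.46349558, -0.61938436],
       [-0.5047481 , -0.35903731, -0.7850615 ]]), 't': array([ 0.32832684, -0.32261973,  1.19696895])} 0.0 2.7803593
top {'fovy': 45.042029337160606, 'cx': 323.3792943692618, 'cy': 200.9581127612239, 'R': array([[ 0.0186248 , -0.99976531,  0.0110658 ],
       [-0.99096397, -0.01992894, -0.13263954],
       [ 0.13282894, -0.00849542, -0.99110257]]), 't': array([-0.01671192,  0.58177688,  0.9749784 ])} 0.0 1.9452363
{'clock': 0.1, 'joints': array([ 1.17041258,  0.43515279,  0.02494471,  1.573985  , -0.01159438,
        1.13398522, -0.0751214 ]), 'dq': array([ 0.00303151, -0.00026691, -0.00204443, -0.00318414,  0.00139081,
        0.00050943,  0.00137903]), 'joint_efforts': array([ 4.80614224e-03, -6.69129682e+01,  9.88842398e-01, -3.15145218e+01,
       -6.05179416e-02,  3.74697754e-02, -2.72314864e-07]), 'position': array([ 0.18321085, -0.59707942,  0.22603159]), 'ee_rot': array([-0.30949057,  2.06283918, -2.06003046]), 'force': array([ 0.2071403 , -0.02231978, -0.0939562 ]), 'ft_torque': array([-0.03059687, -0.01064642, -0.04053964]), 'width': 0.9966949931868558} 0.0188
```

View pics/scene0.png

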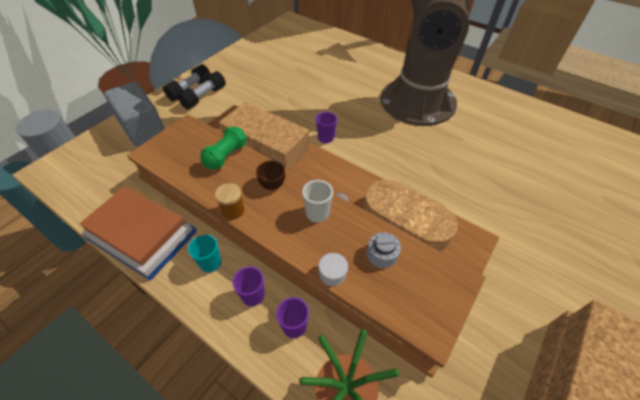

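View pics/top0.png

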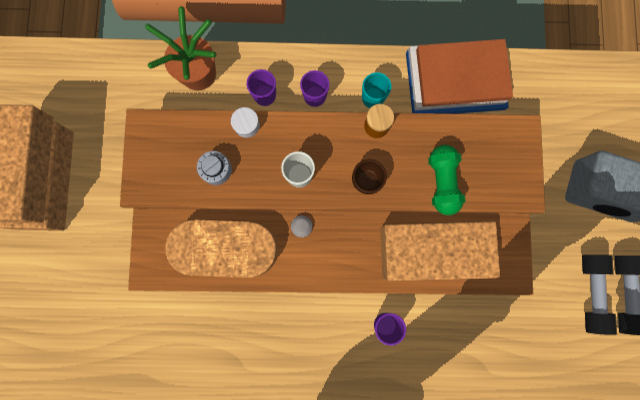

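The top view shows the slim round-ended block at (220,248), so it is on the robot's left. The thick block is at (441,250) and the stone at (302,225).

The job's objects are the timer (213,167), white cup (298,169), bowl (369,177) and roller (447,180). The tin (245,122) and candle (379,120) stand behind them.

Cup candidates are the white one (298,169), the purple ones (262,87), (315,87) and (390,328), and the turquoise one (376,88). Only the white one on the upper tier fits.

```bash
cat > h.py <<'E'
import numpy as np,cv2
from cell import camera_info,get_image
def cam(n):
    c=camera_info(n); return 200/np.tan(np.radians(c['fovy'])/2),c['cx'],c['cy'],np.array(c['R']),np.array(c['t'])
def cloud(n,d):
    f,cx,cy,R,t=cam(n); v,u=np.mgrid[:400,:640]
    P=np.stack([(u-cx)/f*d,(v-cy)/f*d,d],-1)
    return (P-t)@R
def ray(n,u,v,z):
    f,cx,cy,R,t=cam(n); o=-R.T@t; r=R.T@np.array([(u-cx)/f,(v-cy)/f,1]); return o+r*(z-o[2])/r[2]
def rect(n,m,z):
    "min-area rectangle of the biggest blob of mask m, cast on plane z"
    c=max(cv2.findContours(m.astype(np.uint8),0,1)[0],key=cv2.contourArea)[:,0]
    w=np.array([ray(n,u,v,z)[:2] for u,v in c]); r=cv2.minAreaRect((w*1000).astype(np.float32)); return r,w
E
python3 - <<'E'
from h import *
D={n:np.load(f"pics/{n}0.npz") for n in("scene","top")}
P=cloud("top",D['top']['d']);X,Y,Z=P[...,0],P[...,1],P[...,2]
for nm,(u,v) in dict(table=(300,340),lower=(330,270),upper=(330,190),slim=(220,248),thick=(441,250)).items(): print(nm,P[v-4:v+5,u-4:u+5].reshape(-1,3).mean(0).round(4),Z[v-4:v+5,u-4:u+5].std().round(4))
V,U=np.mgrid[:400,:640]
def box(a,b,c,d):return (U>=a)&(U<b)&(V>=c)&(V<d)
def show(nm,m,z): r,w=rect("top",m,z); print(nm,np.round(r[0],1),np.round(r[1],1),round(r[2],1))
show("slim",box(150,285,212,290)&(abs(Z-.08)<.008),.08)
show("thick",box(375,510,212,290)&(abs(Z-.105)<.008),.105)
show("upper",box(100,560,100,215)&(abs(Z-.10)<.006),.10)
show("lower",box(100,560,205,300)&(abs(Z-.03)<.006),.03)
for nm,b,z,lo in (("timer",(190,240,145,190),.136,.12),("cup",(275,322,145,192),.175,.165),("bowl",(345,395,155,200),.145,.135),("roller",(425,470,140,218),.129,.115),("tin",(225,265,105,140),.134,.125),("candle",(360,398,100,140),.163,.155),("stone",(285,320,210,240),.051,.036)):
    m=box(*b)&(Z>lo)&(Z<.3); show(nm,m,z); q=P[m]; print("   cloud x",q[:,0].min().round(3),q[:,0].max().round(3),"y",q[:,1].min().round(3),q[:,1].max().round(3),"z",q[:,2].max().round(3),"n",m.sum())
show("purple",box(365,415,305,355)&(Z>.06),.075)
p=D['top']['p'][:,:,::-1];
cv2.imwrite("pics/crop1.png",cv2.resize(p[95:305,110:560],None,fx=1.75,fy=1.75,interpolation=2))
E
```

```text
table [0.2917 0.0378 0.0009] 0.002
lower [ 0.4385 -0.022   0.0311] 0.0017
upper [ 0.5958 -0.0176  0.1012] 0.0014
slim [0.4781 0.198  0.0818] 0.0016
thick [ 0.4816 -0.2349  0.1057] 0.0016
slim [478.8 197.3] [220.1 110.2] 88.8
thick [ 481.5 -236.1] [109.6 220.1] 2.7
upper [657.5 -23.5] [200.6 838.8] 0.4
lower [479.2 -24.6] [171.3 838.6] 0.4
timer [630.9 207.1] [63.6 60.6] 47.4
   cloud x 0.602 0.663 y 0.178 0.239 z 0.158 n 852
cup [625.7  43.4] [60.3 60.1] 46.7
   cloud x 0.595 0.656 y 0.014 0.075 z 0.181 n 276Traceback (most recent call last):
  File "<stdin>", line 13, in <module>
  File "<stdin>", line 7, in show
  File "h.py", line 14, in rect
    w=np.array([ray(n,u,v,z)[:2] for u,v in c]); r=cv2.minAreaRect((w*1000).astype(np.float32)); return r,w
                ~~~^^^^^^^^^
  File "h.py", line 10, in ray
    f,cx,cy,R,t=cam(n); o=-R.T@t; r=R.T@np.array([(u-cx)/f,(v-cy)/f,1]); return o+r*(z-o[2])/r[2]
                ~~~^^^
  File "h.py", line 4, in cam
    c=camera_info(n); return 200/np.tan(np.radians(c['fovy'])/2),c['cx'],c['cy'],np.array(c['R']),np.array(c['t'])
ValueError: time passes only in moves, steps and waits
```

```bash
sed -i 's/^def cam(n)/import functools\n@functools.cache\ndef cam(n)/' h.py
python3 - <<'E'
from h import *
D={n:np.load(f"pics/{n}0.npz") for n in("scene","top")}
P=cloud("top",D['top']['d']);X,Y,Z=P[...,0],P[...,1],P[...,2]
V,U=np.mgrid[:400,:640]
def box(a,b,c,d):return (U>=a)&(U<b)&(V>=c)&(V<d)
def show(nm,m,z): r,w=rect("top",m,z); print(nm,np.round(r[0],1),np.round(r[1],1),round(r[2],1))
for nm,b,z,lo in (("timer",(190,240,145,190),.136,.12),("cup",(275,322,145,192),.175,.165),("bowl",(345,395,155,200),.145,.135),("roller",(425,470,140,218),.129,.115),("tin",(225,265,105,140),.134,.125),("candle",(360,398,100,140),.163,.155),("stone",(285,320,210,240),.051,.036)):
    m=box(*b)&(Z>lo)&(Z<.3); show(nm,m,z); q=P[m]; print("   cloud x",q[:,0].min().round(3),q[:,0].max().round(3),"y",q[:,1].min().round(3),q[:,1].max().round(3),"z",q[:,2].max().round(3),"n",m.sum())
show("purple",box(365,415,305,355)&(Z>.06),.075)
p=D['top']['p'][:,:,::-1];
cv2.imwrite("pics/crop1.png",cv2.resize(p[95:305,110:560],None,fx=1.75,fy=1.75,interpolation=2))
E
```

```text
timer [630.9 207.1] [63.6 60.6] 47.4
   cloud x 0.602 0.663 y 0.178 0.239 z 0.158 n 852
cup [625.7  43.4] [60.3 60.1] 46.7
   cloud x 0.595 0.656 y 0.014 0.075 z 0.181 n 276
bowl [618.3 -90.1] [63.6 64.7] 1.2
   cloud x 0.586 0.651 y -0.123 -0.058 z 0.15 n 319
roller [ 618.1 -241.2] [137.7  64.7] 4.2
   cloud x 0.549 0.685 y -0.273 -0.207 z 0.164 n 1771
tin [724.9 151.6] [52.1 52.6] 1.3
   cloud x 0.698 0.751 y 0.125 0.178 z 0.14 n 603
candle [ 727.6 -108.4] [51.  49.2] 0.4
   cloud x 0.703 0.753 y -0.133 -0.083 z 0.169 n 579
stone [528.5  38.8] [43.9 43.7] 46.3
   cloud x 0.506 0.562 y 0.017 0.074 z 0.057 n 382
purple [ 327.7 -140.5] [59.2 59.1] 1.0
```

View pics/crop1.png

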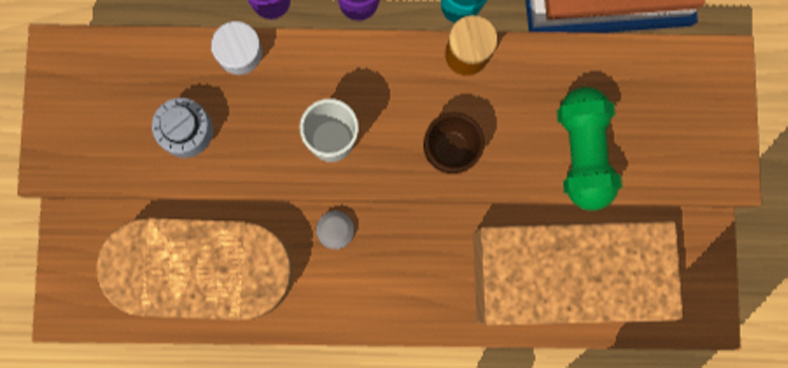

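The crop confirms the white cup at crop pixel (329,129), the upright bowl at (454,142), the timer at (181,126) and the roller at (589,150). The first pick is the roller.

Run:
```python
from cell import arm
from scipy.spatial.transform import Rotation as R
import numpy as np
s=arm.observe(); M=R.from_rotvec(s['ee_rot']).as_matrix(); print(M.round(3)); print("jaw yaw",np.degrees(np.arctan2(M[1,2],M[0,2])),s['position'])
```

```text
[[-0.956 -0.001  0.293]
 [-0.293  0.001 -0.956]
 [ 0.    -1.    -0.001]]
jaw yaw -72.94180545946698 [ 0.18321085 -0.59707942  0.22603159]
```

>>> carry_out(steps=[1, 0, 0, 1, -0.286, 1, 0, 0, 1, -0.286, 1, 0.4, 0.3, 1, -0.286, 1, 0.87, 0.71, 1, -0.286, 1, 0.87, 0.71, 1, -0.286], grip_force=20)

```text
clock: 0.6
position: [0.2761, -0.5222, 0.3268]
ee_rot: [-0.085, 2.181, -2.177]
force: [0.2, 0.2, -0.2]
width: 1.002
```

>>> carry_out(steps=[1, 0.87, 0.71, 0, 0, 1, 0.87, 0.71, 0, 0, 1, 0.87, 0.71, 0, 0])

```text
clock: 0.9
position: [0.3625, -0.4506, 0.3263]
ee_rot: [-0.086, 2.182, -2.176]
force: [-0.9, 1.2, 0.2]
width: 1.002
```

>>> carry_out(steps=[1, 0.87, 0.71, 0, 0, 1, 0.87, 0.71, 0, 0, 1, 0.87, 0.71, 0, 0])

```text
clock: 1.2
position: [0.4489, -0.3793, 0.3262]
ee_rot: [-0.087, 2.183, -2.176]
force: [-0.3, 0.8, 0.7]
width: 1.002
```

>>> carry_out(steps=[1, 0.87, 0.71, 0, 0, 1, 0.87, 0.71, 0, 0, 1, 0.87, 0.71, 0, 0])

```text
clock: 1.5
position: [0.5353, -0.3081, 0.3259]
ee_rot: [-0.087, 2.183, -2.176]
force: [0.7, 0.4, 0.5]
width: 0.999
```

>>> carry_out(steps=[1, 0.87, 0.71, 0, 0, 1, 0.87, 0.71, 0, 0, 1, 0.87, 0.71, 0, 0, 1, 0.87, 0.71, 0, 0, 1, 0.87, 0.71, 0, 0])

```text
clock: 2.0
position: [0.6174, -0.244, 0.3262]
ee_rot: [-0.081, 2.184, -2.186]
force: [0.2, -1.2, -0.4]
width: 0.999
```

>>> carry_out(steps=[1, 0, 0.02, -0.5, 0, 1, 0, 0.02, -1, 0, 1, 0, 0.02, -1, 0])

```text
clock: 2.3
position: [0.6127, -0.2418, 0.2202]
ee_rot: [-0.09, 2.194, -2.188]
force: [-0.7, 1.0, -0.1]
width: 1.001
```

>>> carry_out(steps=[1, 0, 0, -0.3, 0, 1, 0, 0, -0.6, 0, 1, 0, 0, -0.8, 0, 1, 0, 0, -0.8, 0, 1, 0, 0, -0.8, 0])

```text
clock: 2.8
position: [0.6189, -0.242, 0.1492]
ee_rot: [-0.076, 2.183, -2.185]
force: [-0.9, 0.1, 0.0]
width: 0.997
```

Run:
```python
from h import *
from cell import arm
print(arm.observe()['position'])
p,d=get_image("scene"); t,_=get_image("top")
a=cv2.resize(p[80:230,140:380],None,fx=2.2,fy=2.2); b=cv2.resize(t[100:250,390:550],None,fx=2.2,fy=2.2)
cv2.imwrite("pics/r1.png",np.hstack([a,b[:330]])[:,:,::-1][:, :800] if 1 else 0)
```

```text
[ 0.61891567 -0.24201952  0.14916811]
```

View pics/r1.png

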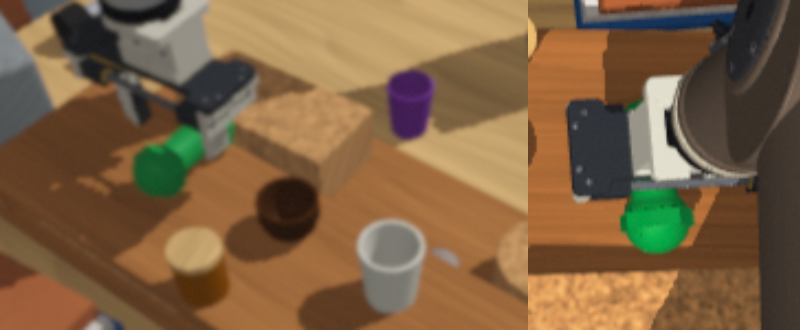

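The gripper straddles the roller's waist, between the two green lobes at (190,165) and (655,220) in the joined crop. Next I lower, close and lift.

>>> carry_out(steps=[1, 0, 0, -0.2, 0, 1, 0, 0, -0.37, 0, 1, 0, 0, -0.37, 0, 0.2, 0, 0, -0.37, 0, 0.2, 0, 0, -0.37, 0, 0.2, 0, 0, -0.37, 0, 0.2, 0, 0, -0.37, 0, 0.2, 0, 0, -0.37, 0, 0.2, 0, 0, -0.37, 0, 0.2, 0, 0, -0.37, 0], grip_force=25)

```text
clock: 3.9
position: [0.6184, -0.2408, 0.1099]
ee_rot: [-0.08, 2.184, -2.185]
force: [0.0, -2.1, 1.1]
width: 0.445
```

>>> carry_out(steps=[0.2, 0, 0, 0.2, 0, 0.2, 0, 0, 0.5, 0, 0.2, 0, 0, 1, 0, 0.2, 0, 0, 1, 0, 0.2, 0, 0, 1, 0])

```text
clock: 4.4
position: [0.6189, -0.2406, 0.2109]
ee_rot: [-0.077, 2.182, -2.184]
force: [-0.3, -0.9, -2.7]
width: 0.427
```

>>> carry_out(steps=[0.2, 0, 0, 0.3, 0, 0.2, -0.1, 0, 0.5, 0.1, 0.2, -0.3, 0, 0.5, 0.3, 0.2, -0.6, 0.03, 0.5, 0.5, 0.2, -0.9, 0.03, 0.5, 0.7, 0.2, -0.9, 0.03, 0.5, 0.9, 0.2, -0.9, 0.03, 0.5, 1, 0.2, -0.9, 0.03, 0.5, 1, 0.2, -0.9, 0.03, 0.5, 1])

```text
clock: 5.3
position: [0.5278, -0.2374, 0.2585]
ee_rot: [-0.782, 1.716, -1.713]
force: [-0.1, -0.2, -1.7]
width: 0.428
```

>>> carry_out(steps=[0.2, -0.2, 0.02, 0, 0.19, 0.2, -0.47, 0.02, 0, 0.38, 0.2, -0.47, 0.02, 0, 0.57, 0.2, -0.47, 0.02, 0, 0.76, 0.2, -0.47, 0.02, 0, 0.9, 0.2, -0.47, 0.02, 0, 0.967, 0.2, -0.47, 0.02, 0, 0.967, 0.2, -0.47, 0.02, 0, 0.967, 0.2, -0.47, 0.02, 0, 0.967])

```text
clock: 6.2
position: [0.4813, -0.2354, 0.2595]
ee_rot: [-1.23, 1.176, -1.176]
force: [0.7, 0.0, -1.1]
width: 0.43
```

```bash
cat >> h.py <<'E'
def st():
    from cell import arm
    from scipy.spatial.transform import Rotation as R
    s=arm.observe(); M=R.from_rotvec(s['ee_rot']).as_matrix()
    print("pos",s['position'].round(4),"jaw yaw",np.degrees(np.arctan2(M[1,2],M[0,2])).round(2),"tilt",M[2].round(3),"w",round(s['width'],3),"F",s['force'].round(1),"q",s['joints'].round(2),"t",s['clock'])
E
python3 -c "
from h import *
st()"
```

```text
pos [ 0.4813 -0.2354  0.2595] jaw yaw 2.58 tilt [-0. -1. -0.] w 0.43 F [ 0.7  0.  -1.1] q [ 0.7   0.3  -0.44  1.71  0.14  1.16  0.26] t 6.2
```

>>> carry_out(steps=[0.2, 0, 0, -0.4, 0, 0.2, 0, 0, -0.8, 0, 0.2, 0, 0, -1, 0, 0.2, 0, 0, -1, 0])

```text
clock: 6.6
position: [0.4794, -0.2348, 0.1569]
ee_rot: [-1.233, 1.18, -1.171]
force: [-0.3, -0.5, -1.9]
width: 0.428
```

>>> carry_out(steps=[0.2, 0, 0, -0.15, 0, 0.2, 0, 0, -0.28, 0, 0.2, 0, 0, -0.36, 0, 0.2, 0, 0, -0.41, 0, 0.2, 0, 0, -0.43, 0, 0.2, 0, 0, -0.43, 0, 0.2, 0, 0, -0.43, 0])

```text
clock: 7.3
position: [0.4817, -0.2356, 0.1172]
ee_rot: [-1.231, 1.174, -1.175]
force: [-0.4, 0.5, -1.9]
width: 0.428
```

>>> carry_out(steps=[0.2, 0, 0, -0.02, 0, 0.2, 0, 0, -0.02, 0, 0.55, 0, 0, -0.02, 0, 0.65, 0, 0, -0.02, 0, 0.65, 0, 0, -0.02, 0, 0.65, 0, 0, -0.02, 0, 0.65, 0, 0, -0.02, 0])

```text
clock: 8.0
position: [0.4814, -0.2355, 0.1148]
ee_rot: [-1.231, 1.174, -1.174]
force: [0.3, -0.4, -0.0]
width: 0.648
```

>>> carry_out(steps=[0.65, 0, 0, 0.3, 0, 0.65, 0, 0, 0.6, 0, 1, 0, 0, 1, 0, 1, 0, 0, 1, 0])

```text
clock: 8.4
position: [0.4842, -0.2361, 0.2198]
ee_rot: [-1.228, 1.167, -1.18]
force: [0.4, 1.0, -0.1]
width: 0.778
```

```bash
python3 -c "
from h import *
st()"
```

```text
pos [ 0.4842 -0.2361  0.2198] jaw yaw 2.71 tilt [ 0.004 -1.     0.008] w 0.778 F [ 0.4  1.  -0.1] q [ 0.69  0.34 -0.44  1.77  0.16  1.06  0.24] t 8.4
```

>>> carry_out(steps=[1, 0, 0.1, 0.4, -0.19, 1, 0.2, 0.3, 0.8, -0.38, 1, 0.4, 0.5, 0.8, -0.57, 1, 0.7, 0.7, 0.8, -0.76, 1, 0.7, 0.7, 0.8, -0.95, 1, 0.7, 0.7, 0.8, -1, 1, 0.7, 0.7, 0.8, -1])

```text
clock: 9.1
position: [0.5513, -0.1652, 0.2941]
ee_rot: [-0.765, 1.729, -1.729]
force: [-0.1, -0.5, 0.2]
width: 0.995
```

>>> carry_out(steps=[1, 0.3, 0.3, 0, -0.19, 1, 0.6, 0.6, 0, -0.38, 1, 0.67, 0.75, 0, -0.57, 1, 0.67, 0.75, 0, -0.76, 1, 0.67, 0.75, 0, -0.95, 1, 0.67, 0.75, 0, -1, 1, 0.67, 0.75, 0, -1, 1, 0.67, 0.75, 0, -1])

```text
clock: 9.9
position: [0.6182, -0.0907, 0.2945]
ee_rot: [-0.055, 2.196, -2.197]
force: [-0.4, 0.8, -0.3]
width: 0.999
```

```bash
python3 -c "
from h import *
st()"
```

```text
pos [ 0.6182 -0.0907  0.2945] jaw yaw -87.17 tilt [ 0. -1.  0.] w 0.999 F [-0.4  0.8 -0.3] q [ 0.19  0.4  -0.19  1.46  0.08  1.29 -1.53] t 9.9
```

>>> carry_out(steps=[1, 0, 0, -0.4, 0, 1, 0, 0, -0.8, 0, 1, 0, 0, -1, 0, 1, 0, 0, -1, 0, 1, 0, 0, -1, 0])

```text
clock: 10.4
position: [0.6187, -0.0906, 0.1954]
ee_rot: [-0.052, 2.197, -2.197]
force: [-0.4, 0.4, 0.6]
width: 0.999
```

>>> carry_out(steps=[1, 0, 0, -0.3, 0, 1, 0, 0, -0.6, 0, 1, 0, 0, -0.8, 0, 1, 0, 0, -0.8, 0, 0.5, 0, 0, -0.8, 0, 0.5, 0, 0, -0.8, 0, 0.5, 0, 0, -0.8, 0, 0.5, 0, 0, -0.8, 0, 0.5, 0, 0, -0.8, 0, 0.5, 0, 0, -0.8, 0], grip_force=12)

```text
clock: 11.4
position: [0.6191, -0.0908, 0.1159]
ee_rot: [-0.05, 2.196, -2.197]
force: [0.1, -0.9, 7.6]
width: 0.698
```

>>> carry_out(steps=[0.5, 0, 0, 0.2, 0, 0.5, 0, 0, 0.5, 0, 0.5, 0, 0, 0.8, 0, 0.5, 0, 0, 0.8, 0, 0.5, 0, 0, 0.8, 0])

```text
clock: 11.9
position: [0.6186, -0.0905, 0.1953]
ee_rot: [-0.05, 2.197, -2.197]
force: [-0.1, -0.9, -0.4]
width: 0.697
```

Run:
```python
from h import *
st()
p,d=get_image("scene"); t,_=get_image("top"); cv2.imwrite("pics/b1.png",np.vstack([cv2.resize(p[60:260,140:500],(720,400)),cv2.resize(t[100:300,110:560],(720,200))])[:,:,::-1])
```

```text
pos [ 0.6186 -0.0905  0.1953] jaw yaw -87.3 tilt [-0.001 -1.     0.   ] w 0.697 F [-0.1 -0.9 -0.4] q [ 0.19  0.47 -0.19  1.6   0.1   1.08 -1.55] t 11.9
```

View pics/b1.png

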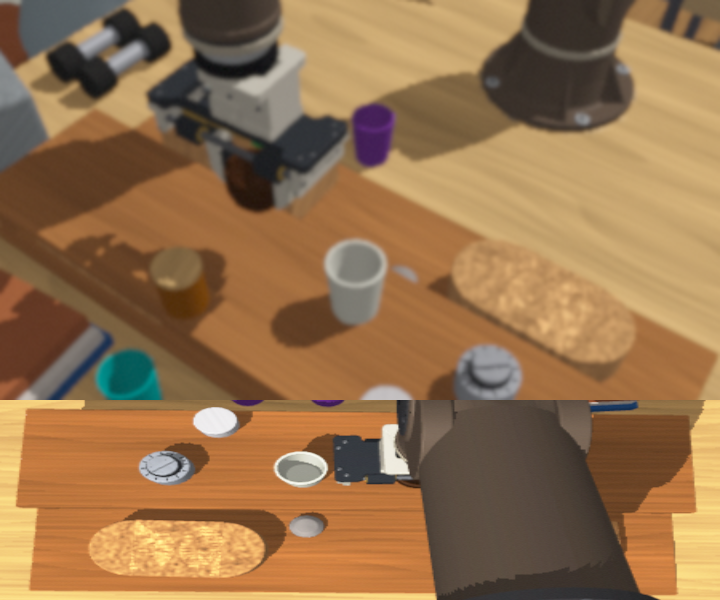

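The bowl is held in the fingers at (260,185). The cup, timer, stone and candle are unmoved.

>>> carry_out(steps=[0.5, 0, 0, 0.5, 0, 0.5, 0, 0, 1, 0, 0.5, -0.3, 0.2, 1, 0, 0.5, -0.5, 0.6, 1, 0, 0.5, -0.7, 1, 1, 0])

```text
clock: 12.5
position: [0.547, 0.0098, 0.2938]
ee_rot: [-0.051, 2.199, -2.2]
force: [0.8, 1.0, -0.3]
width: 0.7
```

>>> carry_out(steps=[0.5, -0.3, 0.4, 0, 0, 0.5, -0.5, 0.8, 0, 0, 0.5, -0.71, 1, 0, 0, 0.5, -0.71, 1, 0, 0])

```text
clock: 12.9
position: [0.4741, 0.1132, 0.294]
ee_rot: [-0.062, 2.196, -2.195]
force: [0.3, 0.1, -0.6]
width: 0.699
```

>>> carry_out(steps=[0.5, 0, 0.33, -0.2, 0, 0.5, 0, 0.33, -0.6, 0, 0.5, 0, 0.33, -0.95, 0, 0.5, 0, 0.33, -0.95, 0, 0.5, 0, 0.33, -0.95, 0])

```text
clock: 13.4
position: [0.4773, 0.1419, 0.1996]
ee_rot: [-0.053, 2.198, -2.2]
force: [0.2, 0.2, 0.1]
width: 0.699
```

```bash
python3 -c "
from h import *
st()"
```

```text
pos [0.4773 0.1419 0.1996] jaw yaw -87.34 tilt [ 0.002 -1.     0.001] w 0.699 F [0.2 0.2 0.1] q [-0.13  0.28 -0.33  1.89  0.11  0.99 -2.03] t 13.4
```

>>> carry_out(steps=[0.5, 0, 0, -0.4, 0, 0.5, 0, 0, -0.75, 0, 0.5, 0, 0, -0.9, 0, 0.5, 0, 0, -1, 0, 0.5, 0, 0, -1, 0, 0.5, 0, 0, -1, 0])

```text
clock: 14.0
position: [0.4786, 0.1428, 0.1012]
ee_rot: [-0.049, 2.197, -2.196]
force: [0.4, 0.2, -1.2]
width: 0.699
```

>>> carry_out(steps=[0.5, 0, 0, -0.02, 0, 0.5, 0, 0, -0.03, 0, 0.5, 0, 0, -0.03, 0])

```text
clock: 14.3
position: [0.4776, 0.1425, 0.0971]
ee_rot: [-0.051, 2.197, -2.197]
force: [-0.7, -0.2, -1.3]
width: 0.695
```

>>> carry_out(steps=[0.5, 0, 0, -0.01, 0, 0.5, 0, 0, -0.01, 0, 0.5, 0, 0, -0.01, 0])

```text
clock: 14.6
position: [0.4775, 0.1426, 0.0959]
ee_rot: [-0.051, 2.197, -2.197]
force: [-0.2, -0.7, 2.1]
width: 0.691
```

>>> carry_out(steps=[0.5, 0, 0, -0.01, 0, 0.5, 0, 0, -0.01, 0, 0.8, 0, 0, -0.01, 0, 0.9, 0, 0, -0.01, 0, 0.9, 0, 0, -0.01, 0, 0.9, 0, 0, -0.01, 0])

```text
clock: 15.2
position: [0.4773, 0.1425, 0.0946]
ee_rot: [-0.052, 2.198, -2.198]
force: [0.1, -0.2, -0.5]
width: 0.895
```

>>> carry_out(steps=[0.9, 0, 0, 0.2, 0, 0.9, 0, 0, 0.5, 0, 1, 0, 0, 1, 0, 1, 0, 0, 1, 0])

```text
clock: 15.6
position: [0.4804, 0.1441, 0.2002]
ee_rot: [-0.042, 2.197, -2.19]
force: [1.1, -0.1, -0.2]
width: 0.991
```

>>> carry_out(steps=[1, 0.3, -0.2, 0.4, 0, 1, 0.6, -0.4, 0.9, 0, 1, 0.9, -0.6, 1, 0, 1, 1, -0.9, 1, 0, 1, 1, -0.9, 1, 0, 1, 1, -0.9, 1, 0])

```text
clock: 16.2
position: [0.5772, 0.0518, 0.2939]
ee_rot: [-0.051, 2.199, -2.199]
force: [0.7, 1.2, 0.4]
width: 0.998
```

```bash
python3 -c "
from h import *
st()"
```

```text
pos [0.5772 0.0518 0.2939] jaw yaw -87.4 tilt [ 0.001 -1.     0.   ] w 0.998 F [0.7 1.2 0.4] q [ 0.02  0.33 -0.27  1.57  0.09  1.26 -1.79] t 16.2
```

>>> carry_out(steps=[1, 0.48, -0.08, 0, 0, 1, 0.48, -0.08, -0.3, 0, 1, 0.48, -0.08, -0.7, 0, 1, 0.48, -0.08, -0.9, 0, 1, 0.48, -0.08, -0.9, 0, 1, 0.48, -0.08, -0.9, 0])

```text
clock: 16.8
position: [0.6251, 0.0457, 0.2051]
ee_rot: [-0.054, 2.197, -2.196]
force: [-0.4, -0.2, -0.1]
width: 1.0
```

>>> carry_out(steps=[1, 0, 0, -0.3, 0, 1, 0, 0, -0.6, 0, 1, 0, 0, -0.73, 0, 1, 0, 0, -0.73, 0, 0.4, 0, 0, -0.73, 0, 0.4, 0, 0, -0.73, 0, 0.4, 0, 0, -0.73, 0, 0.4, 0, 0, -0.73, 0, 0.4, 0, 0, -0.73, 0, 0.4, 0, 0, -0.73, 0, 0.4, 0, 0, -0.73, 0], grip_force=25)

```text
clock: 17.9
position: [0.626, 0.0441, 0.1324]
ee_rot: [-0.05, 2.197, -2.198]
force: [0.4, -1.9, 6.4]
width: 0.661
```

>>> carry_out(steps=[0.4, 0, 0, 0.2, 0, 0.4, 0, 0, 0.5, 0, 0.4, 0, 0, 1, 0, 0.4, 0, 0, 1, 0, 0.4, 0, 0, 1, 0])

```text
clock: 18.4
position: [0.6258, 0.0449, 0.2326]
ee_rot: [-0.05, 2.197, -2.196]
force: [-0.8, 0.4, -2.2]
width: 0.659
```

Run:
```python
from h import *
st()
p,d=get_image("scene"); t,_=get_image("top"); cv2.imwrite("pics/c1.png",np.vstack([cv2.resize(p[60:260,140:500],(720,400)),cv2.resize(t[100:300,110:560],(720,200))])[:,:,::-1])
```

```text
pos [0.6258 0.0449 0.2326] jaw yaw -87.29 tilt [-0.002 -1.    -0.   ] w 0.659 F [-0.8  0.4 -2.2] q [ 0.02  0.45 -0.26  1.54  0.12  1.16 -1.79] t 18.4
```

View pics/c1.png

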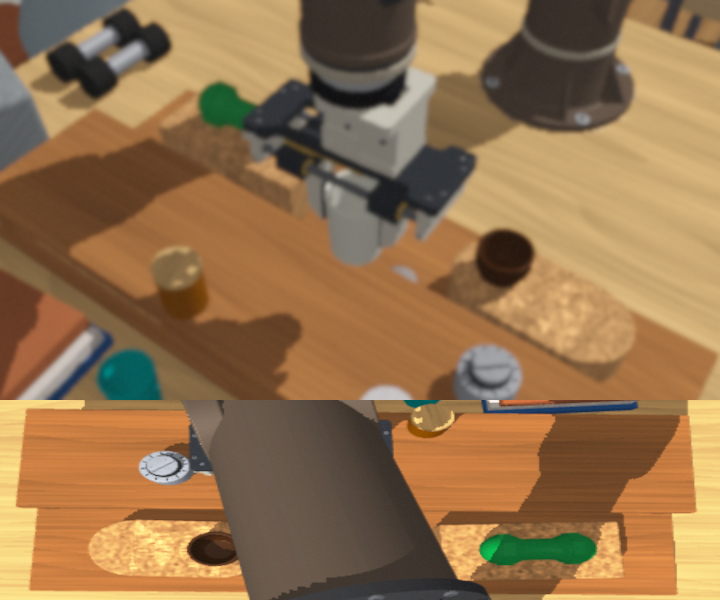

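The cup (355,220) is held upright. The bowl stands on the slim block's near half (505,255) and the roller lies along the thick block.

>>> carry_out(steps=[0.4, 0, 0, 0.4, 0, 0.4, -0.2, 0.2, 0.6, 0, 0.4, -0.5, 0.5, 0.6, 0, 0.4, -0.7, 0.9, 0.6, 0, 0.4, -0.73, 1, 0.6, 0])

```text
clock: 19.0
position: [0.5486, 0.1498, 0.2907]
ee_rot: [-0.063, 2.198, -2.193]
force: [0.4, 1.0, -1.0]
width: 0.662
```

>>> carry_out(steps=[0.4, -0.3, 0.4, 0, 0, 0.4, -0.6, 0.8, 0, 0, 0.4, -0.73, 1, 0, 0, 0.4, -0.73, 1, 0, 0])

```text
clock: 19.4
position: [0.476, 0.2483, 0.2905]
ee_rot: [-0.063, 2.196, -2.195]
force: [1.2, 0.1, -1.1]
width: 0.656
```

>>> carry_out(steps=[0.4, 0, 0.08, -0.3, 0, 0.4, 0, 0.08, -0.7, 0, 0.4, 0, 0.08, -1, 0, 0.4, 0, 0.08, -1, 0, 0.4, 0, 0.08, -1, 0, 0.4, 0, 0.08, -1, 0])

```text
clock: 20.0
position: [0.4804, 0.2528, 0.1932]
ee_rot: [-0.049, 2.198, -2.196]
force: [0.7, -0.7, -1.0]
width: 0.656
```

```bash
python3 -c "
from h import *
st()"
```

```text
pos [0.4804 0.2528 0.1932] jaw yaw -87.32 tilt [-0.002 -1.    -0.001] w 0.656 F [ 0.7 -0.7 -1. ] q [-0.31  0.36 -0.36  1.8   0.15  1.01 -2.25] t 20.0
```

>>> carry_out(steps=[0.4, 0, 0, -0.3, 0, 0.4, 0, 0, -0.6, 0, 0.4, 0, 0, -0.73, 0, 0.4, 0, 0, -0.78, 0, 0.4, 0, 0, -0.78, 0, 0.4, 0, 0, -0.78, 0])

```text
clock: 20.6
position: [0.4802, 0.2531, 0.1151]
ee_rot: [-0.05, 2.198, -2.196]
force: [-0.1, -0.4, -0.8]
width: 0.66
```

>>> carry_out(steps=[0.4, 0, 0, -0.015, 0, 0.4, 0, 0, -0.02, 0, 0.4, 0, 0, -0.02, 0])

```text
clock: 20.9
position: [0.4799, 0.2528, 0.1124]
ee_rot: [-0.05, 2.198, -2.196]
force: [-0.3, 0.0, 2.4]
width: 0.662
```

>>> carry_out(steps=[0.4, 0, 0, -0.01, 0, 0.4, 0, 0, -0.01, 0, 0.4, 0, 0, -0.01, 0])

```text
clock: 21.2
position: [0.4805, 0.2527, 0.1123]
ee_rot: [-0.049, 2.197, -2.196]
force: [-0.2, -1.7, 13.2]
width: 0.658
```

>>> carry_out(steps=[0.4, 0, 0, 0.01, 0, 0.8, 0, 0, 0.01, 0, 0.9, 0, 0, 0.01, 0, 0.9, 0, 0, 0.01, 0, 0.9, 0, 0, 0.01, 0])

```text
clock: 21.7
position: [0.4792, 0.2524, 0.1115]
ee_rot: [-0.052, 2.198, -2.198]
force: [0.9, 0.2, -0.8]
width: 0.894
```

>>> carry_out(steps=[0.9, 0, 0, 0.2, 0, 0.9, 0, 0, 0.5, 0, 1, 0, 0, 1, 0, 1, 0, 0, 1, 0])

```text
clock: 22.1
position: [0.482, 0.2548, 0.2177]
ee_rot: [-0.043, 2.199, -2.188]
force: [0.4, 0.3, 0.5]
width: 0.992
```

>>> carry_out(steps=[1, 0.2, 0, 0.4, 0, 1, 0.6, -0.2, 0.6, 0, 1, 1, -0.46, 0.6, 0, 1, 1, -0.46, 0.6, 0, 1, 1, -0.46, 0.6, 0])

```text
clock: 22.6
position: [0.58, 0.2053, 0.2708]
ee_rot: [-0.05, 2.199, -2.2]
force: [-0.3, 0.8, -1.4]
width: 0.998
```

>>> carry_out(steps=[1, 0.5, 0, 0, 0, 1, 0.51, 0, -0.3, 0, 1, 0.51, 0, -0.7, 0, 1, 0.51, 0, -0.8, 0, 1, 0.51, 0, -0.8, 0, 1, 0.51, 0, -0.8, 0])

```text
clock: 23.2
position: [0.6305, 0.2075, 0.1934]
ee_rot: [-0.051, 2.197, -2.195]
force: [0.4, -0.1, 0.2]
width: 0.999
```

Run:
```python
from h import *
st()
p,d=get_image("scene"); t,_=get_image("top"); cv2.imwrite("pics/t1.png",np.vstack([cv2.resize(p[100:300,230:530],(720,390)),cv2.resize(t[100:300,110:560],(720,200))])[:,:,::-1])
```

```text
pos [0.6305 0.2075 0.1934] jaw yaw -87.24 tilt [-0.001 -1.    -0.001] w 0.999 F [ 0.4 -0.1  0.2] q [-0.2   0.55 -0.3   1.49  0.17  1.13 -2.06] t 23.2
```

View pics/t1.png

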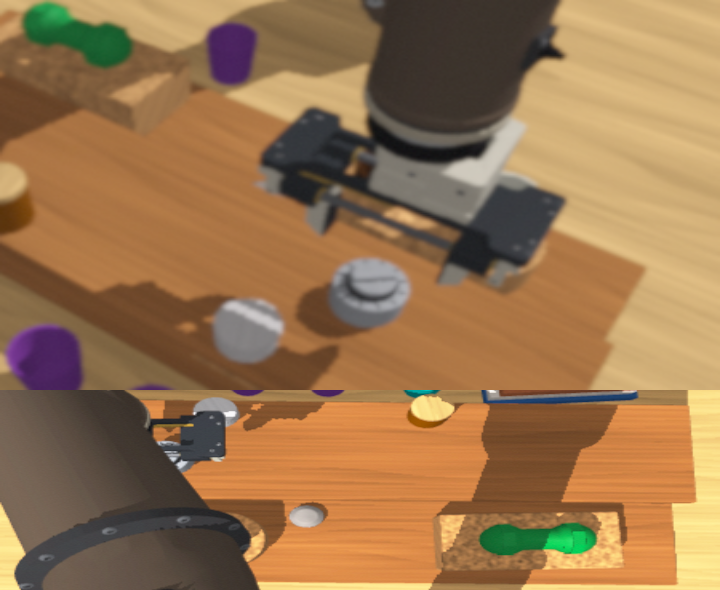

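The timer (370,290) is under the open fingers and clear of the tin (248,330). Next I grasp it.

>>> carry_out(steps=[1, 0, 0, -0.3, 0, 1, 0, 0, -0.6, 0, 1, 0, 0, -0.85, 0, 1, 0, 0, -0.85, 0, 0.4, 0, 0, -0.85, 0, 0.4, 0, 0, -0.85, 0, 0.4, 0, 0, -0.85, 0, 0.4, 0, 0, -0.85, 0, 0.4, 0, 0, -0.85, 0, 0.4, 0, 0, -0.85, 0, 0.4, 0, 0, -0.85, 0], grip_force=25)

```text
clock: 24.4
position: [0.6309, 0.2067, 0.1079]
ee_rot: [-0.05, 2.197, -2.196]
force: [-1.7, -1.1, 5.6]
width: 0.668
```

>>> carry_out(steps=[0.4, 0, 0, 0.2, 0, 0.4, 0, 0, 0.5, 0, 0.4, 0, 0, 1, 0, 0.4, 0, 0, 1, 0, 0.4, 0, 0, 1, 0])

```text
clock: 24.9
position: [0.6308, 0.2067, 0.2078]
ee_rot: [-0.049, 2.197, -2.196]
force: [0.0, -0.3, -3.3]
width: 0.672
```

>>> carry_out(steps=[0.4, 0, 0, 0.4, 0, 0.4, -0.2, -0.2, 0.7, 0, 0.4, -0.3, -0.6, 0.7, -0.05, 0.4, -0.5, -1, 0.7, -0.05, 0.4, -0.5, -1, 0.7, -0.05])

```text
clock: 25.4
position: [0.5781, 0.0988, 0.275]
ee_rot: [0.005, -2.213, 2.226]
force: [0.2, 0.2, -2.7]
width: 0.673
```

>>> carry_out(steps=[0.4, -0.3, -0.4, 0, 0, 0.4, -0.6, -0.7, 0, 0, 0.4, -0.9, -1, 0, 0, 0.4, -1, -1, 0, 0, 0.4, -1, -1, 0, 0])

```text
clock: 25.9
position: [0.4785, 0.0058, 0.2758]
ee_rot: [-0.01, 2.219, -2.22]
force: [0.6, 0.2, -3.0]
width: 0.67
```

>>> carry_out(steps=[0.4, 0, -0.26, 0, 0, 0.4, -0.01, -0.26, -0.4, 0, 0.4, -0.01, -0.26, -0.8, 0, 0.4, -0.01, -0.26, -1, 0, 0.4, -0.01, -0.26, -1, 0, 0.4, -0.01, -0.26, -1, 0])

```text
clock: 26.5
position: [0.48, -0.0185, 0.1767]
ee_rot: [-0.011, 2.218, -2.217]
force: [-0.6, -0.3, -2.2]
width: 0.673
```

```bash
python3 -c "
from h import *
st()"
```

```text
pos [ 0.48   -0.0185  0.1767] jaw yaw -89.47 tilt [ 0.001 -1.    -0.001] w 0.673 F [-0.6 -0.3 -2.2] q [ 0.15  0.27 -0.27  1.96  0.09  0.92 -1.73] t 26.5
```

>>> carry_out(steps=[0.4, 0, 0, -0.3, 0, 0.4, 0, 0, -0.6, 0, 0.4, 0, 0, -0.9, 0, 0.4, 0, 0, -1, 0, 0.4, 0, 0, -1, 0])

```text
clock: 27.0
position: [0.4797, -0.0192, 0.0767]
ee_rot: [-0.01, 2.218, -2.218]
force: [0.0, 0.4, -2.1]
width: 0.666
```

>>> carry_out(steps=[0.4, 0, 0, -0.15, 0, 0.4, 0, 0, -0.27, 0, 0.4, 0, 0, -0.34, 0, 0.4, 0, 0, -0.36, 0, 0.4, 0, 0, -0.36, 0, 0.4, 0, 0, -0.36, 0])

```text
clock: 27.6
position: [0.4797, -0.0195, 0.0412]
ee_rot: [-0.008, 2.217, -2.217]
force: [0.3, 0.8, -2.0]
width: 0.671
```

>>> carry_out(steps=[0.4, 0, 0, -0.01, 0, 0.4, 0, 0, -0.02, 0, 0.4, 0, 0, -0.02, 0])

```text
clock: 27.9
position: [0.4793, -0.0195, 0.0388]
ee_rot: [-0.009, 2.217, -2.218]
force: [0.0, -0.1, -2.9]
width: 0.669
```

>>> carry_out(steps=[0.4, 0, 0, -0.01, 0, 0.4, 0, 0, -0.01, 0, 0.75, 0, 0, -0.01, 0, 0.85, 0, 0, -0.01, 0, 0.85, 0, 0, -0.01, 0, 0.85, 0, 0, -0.01, 0])

```text
clock: 28.5
position: [0.4794, -0.0195, 0.0378]
ee_rot: [-0.009, 2.217, -2.217]
force: [0.5, -0.4, -0.6]
width: 0.844
```

>>> carry_out(steps=[0.85, 0, 0, 0.2, 0, 0.85, 0, 0, 0.5, 0, 0.85, 0, 0, 1, 0, 0.85, 0, 0, 1, 0])

```text
clock: 28.9
position: [0.4828, -0.0191, 0.1431]
ee_rot: [0.001, 2.213, -2.213]
force: [1.0, -0.6, -0.0]
width: 0.851
```

>>> carry_out(steps=[0.85, 0, 0, 0.5, 0, 0.85, 0, 0, 1, 0, 0.85, -0.3, 0, 1, 0, 0.85, -0.5, 0, 1, 0, 0.85, -0.5, 0, 1, 0])

```text
clock: 29.4
position: [0.427, -0.0197, 0.2379]
ee_rot: [-0.009, 2.217, -2.219]
force: [0.4, -0.3, -0.1]
width: 0.845
```

>>> carry_out(steps=[0.85, -0.1, -0.4, 0.5, 0, 0.85, -0.3, -0.8, 0.5, 0, 0.85, -0.5, -1, 0.5, 0, 0.85, -0.5, -1, 0.5, 0])

```text
clock: 29.8
position: [0.3774, -0.1232, 0.288]
ee_rot: [-0.002, 2.219, -2.222]
force: [0.4, -0.4, 0.2]
width: 0.846
```

>>> carry_out(steps=[0.85, 0, -0.4, 0, 0, 0.85, 0, -0.8, 0, 0, 0.85, 0, -1, 0, 0, 0.85, 0, -1, 0, 0])

```text
clock: 30.2
position: [0.3796, -0.222, 0.2872]
ee_rot: [-0.005, 2.219, -2.22]
force: [0.7, 0.2, -0.2]
width: 0.846
```

>>> carry_out(steps=[0.85, 0, -0.4, 0, 0, 0.85, 0, -0.8, 0, 0, 0.85, 0, -1, 0, 0, 0.85, 0, -1, 0, 0])

```text
clock: 30.6
position: [0.3797, -0.3212, 0.2871]
ee_rot: [-0.007, 2.219, -2.219]
force: [0.1, 1.1, -0.1]
width: 0.85
```

>>> carry_out(steps=[0.85, 0, -0.4, 0, 0, 0.85, 0, -0.8, 0, 0, 0.85, 0, -1, 0, 0, 0.85, 0, -1, 0, 0, 0.85, 0, -1, 0, 0, 0.85, 0, -1, 0, 0])

```text
clock: 31.2
position: [0.3805, -0.4174, 0.2876]
ee_rot: [-0.011, 2.217, -2.215]
force: [0.2, -0.5, 0.5]
width: 0.847
```

Run:
```python
from h import *
st()
t,d=get_image("top"); p,_=get_image("scene"); np.savez("pics/top1.npz",p=t,d=d)
cv2.imwrite("pics/f1.png",np.vstack([cv2.resize(p[60:260,140:500],(612,340)),cv2.resize(t[95:305,100:560],(612,255))])[:,:,::-1])
P=cloud("top",d);Z=P[...,2]; V,U=np.mgrid[:400,:640]
for nm,z,lo,(x,y) in (("timer",.066,.05,(.48,-.019)),("cup",.155,.146,(.48,.252)),("bowl",.125,.115,(.478,.142)),("roller",.134,.12,(.481,-.236)),("tin",.134,.125,(.725,.152)),("candle",.163,.155,(.728,-.108)),("stone",.051,.036,(.528,.039))):
    r=.085 if nm=="roller" else .045
    m=(abs(P[...,0]-x)<(.045))&(abs(P[...,1]-y)<r)&(Z>lo)&(Z<.3)
    if m.sum()<20: print(nm,"hidden");continue
    q,_=rect("top",m,z); print(nm,np.round(q[0],1),np.round(q[1],1),round(q[2],1),"zmax",P[m][:,2].max().round(3))
```

```text
pos [ 0.3805 -0.4174  0.2876] jaw yaw -89.4 tilt [-0.    -1.    -0.001] w 0.847 F [ 0.2 -0.5  0.5] q [ 0.68  0.29  0.07  1.64 -0.02  1.22 -0.8 ] t 31.2
timer [480.9 -17.4] [60.3 58.6] 1.1 zmax 0.088
cup [480.  251.9] [58.4 60.7] 1.1 zmax 0.161
bowl [477.7 143.9] [64.3 64.3] 2.0 zmax 0.131
roller [ 484.6 -237.3] [ 58.5 136.9] 2.4 zmax 0.168
tin [724.9 151.6] [52.1 52.6] 1.3 zmax 0.141
candle [ 727.6 -108.4] [50.7 49.5] 1.2 zmax 0.17
stone [528.5  38.8] [43.4 43.3] 1.1 zmax 0.106
```

View pics/f1.png

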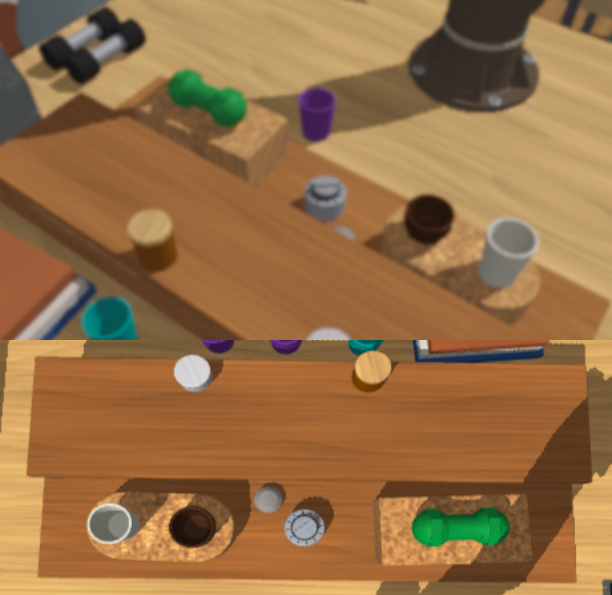

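The final picture shows all four pieces upright in place: the roller on the thick block (460,526), the timer (305,527), the bowl (192,525) and the cup (110,523). The tin, candle and stone have not moved, and the arm is clear.

```bash
python3 -c "
from cell import arm
print(arm.sign_off())"
```

```text
the job is handed in; nothing more can be done
None
```

The practice corner is set out and handed in at about 31 s on the robot's clock, with the gripper open and the arm clear. Handing in gives no verdict, so these are my own last top-camera measurements.

| Piece | Where it stands | Offset from target |
|---|---|---|
| Roller | lengthwise on the thick block | about 3 mm in x, 1 mm in y; along the block to within 1° |
| Timer | on the board, about 219 mm from the thick block and 215 mm from the slim one | about 1 mm off their line |
| Bowl | slim block, half nearer the thick block | under 2 mm |
| Cup | slim block, farther half | under 1 mm |

The tin, candle and stone measured the same as at the start, to 0.1 mm. No check failed. The depth readings of the tops came out about 5 mm high, as they had for the untouched pieces. The stone's highest depth reading (0.106 m) was far too high for a 21 mm stone. I put it down to stray pixels, since the stone's outline had not moved.

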